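# Put the seasoning rack back in order, tall ones behind short ones

### The arm

A 6-joint arm with a two-finger parallel gripper is mounted at the origin on a cart in front of the work surface, level with it; the furniture and walls round the work are solid. World frame = base frame: x ahead of the robot, y to its left, z up, the work surface at z = 0. Lengths are in mm, angles in rad, forces in N, time in s.
With the tool pointing down it reaches from about 350 to 975 mm from the base axis. Payload 7.1 kg.
Tool frame: the origin (TCP) lies on the centre line of the jaws, within the pads' length; the fingertips stand 17 mm ahead of it and the grasp point (between the pads) lies 2 mm behind it (tip_extent is the distance from the TCP to the fingertips, in mm); z points along the fingers, y is the line along which they close (so a half turn about z gives the same grasp; the last joint's range is limited). The gripper opens to 88 mm and grips with 3 to 60 N. Pads are 20 mm wide; open, the fingers measure 115 mm over their backs; the gripper's body (75 mm by 178 mm) begins 61 mm behind the grasp point.
Start: joints at [1.201, 0.423, 1.63, -0, 1.089, -0.019], TCP at [214.749, 586.931, 239.675] pointing down, gripper open.
Joint ranges: [-3, 3], [-0.9, 2.11], [0.09, 2.58], [-1.31, 4.45], [0.11, 2.69], [-2.54, 2.54]. Speed limits (rad/s): [2.39, 2.39, 3.01, 3.14, 3.14, 3.14].

### API

Orientations are given as a rotation vector (axis times angle).
In Python, from workcell import get_obs, get_image, camera_model, close_job, look_for, outline_of, pinpoint, tip_extent gives the robot as it stands.
- The arm moves only by the shell command python3 -m jog 'ROWS'. ROWS is text: rows parted by semicolons, each of 7 numbers parted by spaces: the shift along the tool's x, y, z as a fraction of full scale, then the turn, a rotation vector about the tool's x, y, z as a fraction of full scale, then the closure, from -1 (fully open) to 1 (shut). A call has 1 to 8 rows; each row is the pose to reach, as a shift and turn from the pose commanded when the call began, along the tool's axes at that moment; what a row does not reach only later rows make up. Full scale, the value 1, is 0.2 m for a shift and 30 degrees for a turn. A row lasts 1/10 s, in which the tool goes at most 50 mm and 8.59 degrees, less where a joint would pass 70% of its speed; a pose out of reach is approached as far as the arm can. A call with a number of a shift or a turn outside -1 to 1 is refused whole. A call with a gripper value outside its range is refused whole. The fingers move at their own pace and stop on an object; the grip force is fixed at half the most. Time passes only in rows, so rows that repeat a pose let the fingers close. It gives the time, the measured TCP pose, the force, the opening and the grip force at its end, in the units of the state.
- get_obs(): the state, without advancing time (a new reading comes with each control period).
- get_image(name): name is "side" or "top"; returns the picture (384x512x3 uint8, red, green, blue); there is no depth.
- camera_model(name): a dict with "fx", "fy", "cx", "cy" (pixels), "origin" and "orientation" of the camera in the world. Camera axes: x right, y down, z forward; pixel columns grow to the right and rows downward; lengths in mm; the calibration is good to about 2 mm. A picture is of the moment at which its call begins. camera_model takes no time and is no camera call.
- close_job(): hands the job in; it is judged then, once.
Trained networks look in the newest picture that a camera, given by its name, has taken for a name from the list of things; names that differ only in an ending like _2 or _b are one class to them, and where a whole thing is asked for, a point or a joint stands for the part that bears it (a point fixed in the world has none). Each returns a list of dicts, best first, with "confidence" (0 to 1); they miss things now and then, are a little off and sometimes report something else, mostly with a low value. They report only what shows in the picture. A call takes as long as a camera call. They do not tell look-alikes from the thing itself.
- look_for(target, camera): "xyz" ([x, y, z] in mm, in the coordinates of the camera as it stood for that picture, good to about 4 mm: the middle of the surface that is visible of it).
- outline_of(target, camera): "mask" (384x512 bool, what is visible of it).
- pinpoint(target, camera): "xyz" ([x, y, z] in mm, in the coordinates of the camera as it stood for that picture, good to about 4 mm: a listed point, or the origin of a listed thing).
The state is a dict: "t": time; "qpos": joint angles; "qvel": joint speeds; "joint_torque": joint torques, N m; "ee_pos": TCP position; "orientation": TCP orientation; "ft_force": force on the tool from outside, world axes, zero at the start; "moment": the same for the moment, N m; "width": finger opening in mm; "grasp_force": force on a finger pad.
Only numpy, scipy, OpenCV 4.12 (cv2) and the standard library are available. Lean on these libraries where they do the work, as an engineer would, in place of code of your own. Each camera call takes 0.05 s, during which the arm holds its last target. There are 200 camera calls.

### The job

The five pieces on the wooden seasoning rack were put back wrongly: tall ones stand in front and hide the short ones. Rearrange them so that the three tall ones (both red-capped spice jars and the brown dropper bottle) stand in the back row, along the brass rail, and the pepper shaker and the small glass in the front row, each seated upright in a well of its own. Every well is full, so stand one on the free table in front of the rack meanwhile; knock nothing over, and leave the garlic and the lemon to the right of the rack and the red timer behind it where they are.

Things in the scene. Friction and masses are not known exactly. Their poses are not given: they have to be found in the camera images.
- rack: Fixed beech rack 194 x 312 x 28 mm; origin: centre of underside, on the table; x to the back (brass rail at x=+86, 54 mm up; end posts 66), y left, z up; yaw -0.4 to 0.1 rad. Five wells, 54 mm wide, 16 deep, floors 12 mm above the table: back row x=+44, y=-95, 0, +95; front row x=-44, y=-47, +47. The table in front is bare, e.g. at x=-150, y=0.
- spice_a: Tall spice jar with red cap and white-and-green label, 41 mm in diameter, 105 mm high, rigid, about 0.11 kg; the cap, of the same diameter, is the top 20 mm. Stands upright on its flat foot; origin at the centre of its underside, z up. Belongs in the back row.
- spice_b: Tall spice jar with red cap and dark label, 41 mm in diameter, 105 mm high, rigid, about 0.11 kg; the cap, of the same diameter, is the top 20 mm. Stands upright on its flat foot; origin at the centre of its underside, z up. Belongs in the back row.
- dropper_bottle: Tall brown dropper bottle, 102 mm high, rigid, about 0.07 kg: glass body 33 mm in diameter up to 65 mm, collar 24 mm in diameter to 77 mm, then a black bulb 13 mm thick. Stands upright on its flat foot; origin at the centre of its underside, z up. Belongs in the back row.
- pepper_shaker: Grey pepper shaker, 90 mm high, rigid, about 0.1 kg: 44 mm in diameter up to 70 mm, then a domed metal top 34 mm in diameter. Stands upright on its flat foot; origin at the centre of its underside, z up. Belongs in the front row.
- small_glass: Small empty clear glass, 63 mm high, 50 mm in diameter at the rim tapering to 38 mm at the foot, about 0.07 kg. Stands upright on its flat foot; origin at the centre of its underside, z up. Belongs in the front row.
- garlic: Garlic bulb, 58 mm across, 57 mm high, lying loose on the table to the right of the rack; to be left there. Origin at the centre of its underside.
- lemon: Lemon, 66 x 51 x 51 mm, lying loose on the table well to the right of the rack; to be left there. Origin at the centre of its underside.
- timer: Red clockwork kitchen timer, 68 mm in diameter, 57 mm high, standing loose on the table behind the rack; to be left there. Origin at the centre of its underside.
Things that resemble listed ones, but are neither listed nor needed, are in the scene too. Leave any orange look-alike of the spice_a alone. What is shaped like the dropper_bottle but blue is not meant.

How it is judged:
By the outcome, as a careful person would: the job done as asked, in the order asked, and still so for the second after the job is handed in, with the robot touching nothing.
It also fails if it takes over 90 s, if anything falls off the work surface, if the arm or the gripper's body presses on something with over 40 N, if the wrist force passes 120 N, or if a joint passes its speed limit or range.

## Working session

There is one attempt and no reset: what is moved stays moved. The work goes in short steps, Python scripts to look and compute and a shell command to move; the robot and the scene stay as the last step left them, time stands still between calls to the robot, and variables do not carry over. Pictures are saved under pics/ and viewed, at most 14 in all, crops included, and the job is handed in when it is done.

```bash
mkdir -p pics; ls; cat > h.py <<'E'
import numpy as np, cv2
from workcell import *
from scipy.spatial.transform import Rotation as R
def cam(n):
    m=camera_model(n); o=np.array(m["orientation"],float)
    Rm=o if o.shape==(3,3) else (R.from_rotvec(o).as_matrix() if o.size==3 else R.from_quat(o).as_matrix())
    return m,Rm,np.array(m["origin"],float)
def w(n,p): m,Rm,o=cam(n); return o+Rm@np.array(p)
def px(n,p):
    m,Rm,o=cam(n); c=Rm.T@(np.array(p,float)-o); return np.array([m["fx"]*c[0]/c[2]+m["cx"],m["fy"]*c[1]/c[2]+m["cy"]])
def save(n,f,crop=None,s=1):
    im=get_image(n)[:,:,::-1]
    if crop: a,b,c,d=crop; im=im[b:d,a:c]
    cv2.imwrite("pics/"+f,cv2.resize(im,None,fx=s,fy=s,interpolation=cv2.INTER_CUBIC))
E
python3 - <<'E'
from h import *
print(camera_model("side"),camera_model("top"),get_obs())
save("side","s0.png",None,1.5); save("top","t0.png",None,1.5)
for t in ["rack","spice_a","dropper_bottle","pepper_shaker","small_glass","garlic","lemon","timer"]:
  for c in ["side","top"]:
    for d in pinpoint(t,c): 
      p=w(c,d["xyz"]); print(t,c,round(d["confidence"],2),p.round(),px(c,p).round())
E
```

```text
pics
{'fx': 365.86635051120976, 'fy': 365.86635051120976, 'cx': 258.95511810335205, 'cy': 196.84415364230253, 'origin': array([278.69546689, 284.13630592, 545.2761465 ]), 'orientation': array([-0.50152978,  2.60934839, -1.34078077])} {'fx': 407.33458526612696, 'fy': 407.33458526612696, 'cx': 258.87953816889615, 'cy': 184.24266424764994, 'origin': array([ 386.82295983, -359.33763049,  996.14358746]), 'orientation': array([-2.1385106 ,  2.16778761, -0.14320339])} {'t': 0.0, 'qpos': array([ 1.20101595e+00,  4.23840143e-01,  1.63071531e+00,  1.02403138e-05,
        1.08858217e+00, -1.89706080e-02]), 'qvel': array([-0.00018432, -0.0003483 , -0.00064143, -0.00093488,  0.00021346,
        0.00030825]), 'joint_torque': array([-2.49377859e-03, -5.44623864e+01, -2.73667842e+01,  6.40780781e-02,
        2.25798972e-02, -7.06999208e-05]), 'ee_pos': array([214.54630625, 586.44389262, 238.89216611]), 'orientation': array([-5.48182929e-01, -3.09308315e+00,  2.37815219e-03]), 'ft_force': array([-0.03519564, -0.09616271, -0.43846196]), 'moment': array([ 0.02767948, -0.00800888,  0.01456698]), 'grasp_
[... 855 characters left out ...]
er_shaker side 0.59 [ 510. -400.   16.] [272. 201.]
pepper_shaker side 0.48 [ 487. -301.   -2.] [267. 233.]
pepper_shaker top 0.84 [ 513. -402.   13.] [276. 186.]
small_glass side 0.63 [ 532. -309.   10.] [250. 222.]
small_glass top 0.88 [ 531. -306.   11.] [236. 179.]
garlic side 0.77 [ 379. -489.   -1.] [333. 198.]
garlic top 0.63 [ 547. -221.   11.] [202. 173.]
garlic top 0.56 [ 379. -491.    3.] [314. 241.]
lemon side 0.66 [ 426. -614.    2.] [326. 170.]
lemon side 0.44 [ 453. -244.   13.] [273. 249.]
lemon top 0.89 [ 423. -619.   -0.] [365. 222.]
timer side 0.66 [ 488. -302.   -0.] [267. 232.]
timer side 0.58 [ 645. -349.   -1.] [214. 206.]
timer top 0.68 [ 652. -352.    2.] [254. 132.]
```

View pics/s0.png

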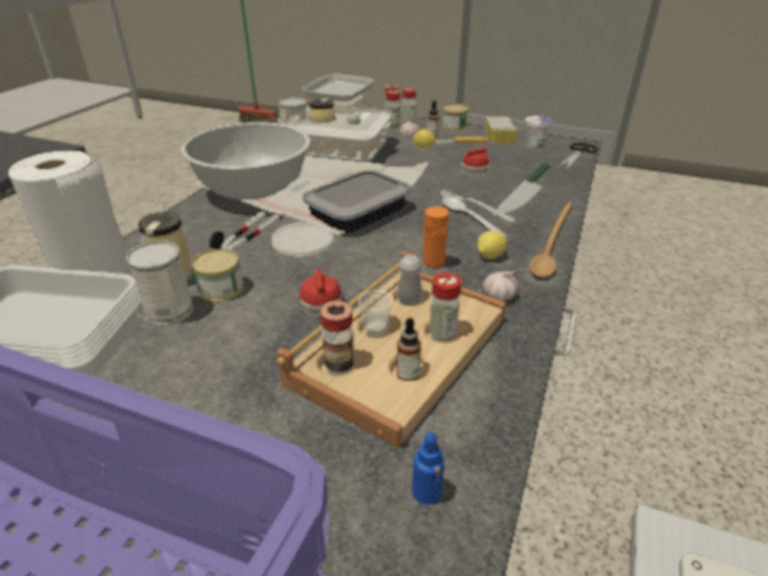

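View pics/t0.png

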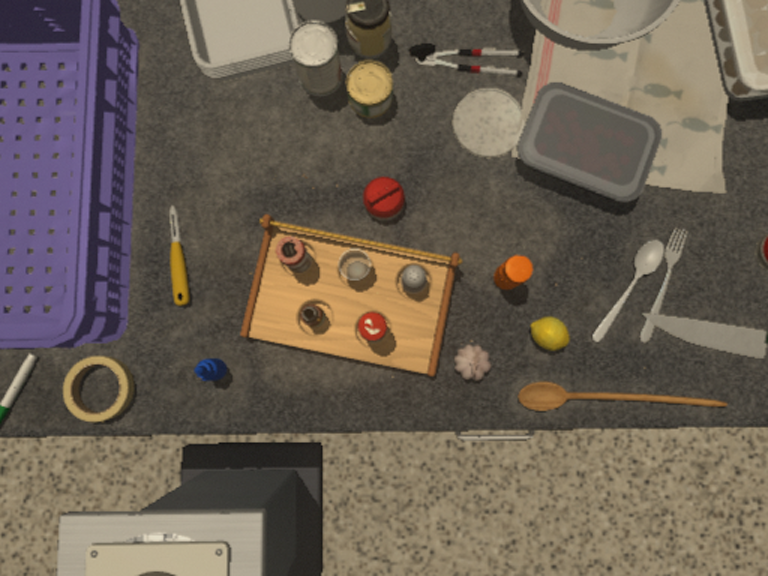

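The side and top views agree on the layout (top view, in 1.5x-enlarged pixels):
- **Back row:** dark-label jar spice_b at (292,252), already correct, then the glass at (355,267) and the pepper shaker at (413,279).
- **Front row:** dropper at (312,316) and spice_a at (372,325).
- **Look-alikes:** the orange jar at (515,272) and the blue bottle at (209,370) both stand off the rack, so they are not the ones meant.

Plan: dropper to the table, glass to front-left, spice_a to back-middle, pepper to front-right, dropper to back-right.

Next I refine the poses by fitting silhouettes in both views, with a confirming crop.

```bash
cat > fit.py <<'E'
from h import *
from scipy.optimize import minimize
a=np.linspace(0,2*np.pi,24,endpoint=False)
def cyl(secs): # (z0,z1,d0,d1)
    return [np.array([[d/2*np.cos(t),d/2*np.sin(t),z] for z,d in((s[0],s[2]),(s[1],s[3])) for t in a]) for s in secs]
def box(x0,x1,y0,y1,z0,z1): return np.array([[x,y,z] for x in(x0,x1) for y in(y0,y1) for z in(z0,z1)],float)
M={"spice":cyl([(0,105,41,41)]),"dropper":cyl([(0,65,33,33),(65,77,24,24),(77,102,13,13)]),
"pepper":cyl([(0,70,44,44),(70,90,34,20)]),"glass":cyl([(0,63,38,50)]),
"rack":[box(-97,97,-156,156,0,28)]}
CM={}
def proj(n,P):
    if n not in CM: CM[n]=cam(n)
    m,Rm,o=CM[n]; c=(P-o)@Rm; return np.c_[m["fx"]*c[:,0]/c[:,2]+m["cx"],m["fy"]*c[:,1]/c[:,2]+m["cy"]]
def sil(n,parts,p,yaw=0,S=4):
    im=np.zeros((384*S,512*S),np.uint8); c,s=np.cos(yaw),np.sin(yaw); Rz=np.array([[c,-s,0],[s,c,0],[0,0,1]])
    for q in parts:
        u=((proj(n,q@Rz.T+p)+.5)*S).astype(np.int32); cv2.fillConvexPoly(im,cv2.convexHull(u),255)
    return cv2.resize(im,(512,384),interpolation=cv2.INTER_AREA)/255.
E
cat > m1.py <<'E'
from fit import *
g={"spice_a":("spice",430,-338,12),"spice_b":("spice",548,-220,12),"dropper_bottle":("dropper",455,-242,12),"pepper_shaker":("pepper",511,-401,12),"small_glass":("glass",531,-307,12)}
for k,(mk,x,y,z) in g.items():
    ms={}
    for c in("side","top"):
        e=px(c,[x,y,z+35]); best=None
        for d in outline_of(k,c):
            mm=d["mask"]; ctr=np.argwhere(mm).mean(0)[::-1]
            if np.hypot(*(ctr-e))<14: best=mm; break
        if best is not None: ms[c]=best.astype(float)
    def cost(p):
        r=0
        for c,mm in ms.items():
            s=sil(c,M[mk],np.array(p)); r+=1-np.minimum(s,mm).sum()/np.maximum(s,mm).sum()
        return r/max(len(ms),1)+.0005*((p[2]-12)/4)**2
    r=minimize(cost,[x,y,z],method="Nelder-Mead",options=dict(initial_simplex=np.array([[x,y,z],[x+8,y,z],[x,y+8,z],[x,y,z+8]]),maxiter=120))
    print(k,list(ms),r.x.round(1),round(r.fun,3))
# rack
im=get_image("top"); S=4
v=cv2.resize(im[130:260,150:320,::-1],None,fx=S,fy=S,interpolation=cv2.INTER_CUBIC)
p=(487,-301,0); yaw=-.19; c,s=np.cos(yaw),np.sin(yaw); Rz=np.array([[c,-s,0],[s,c,0],[0,0,1]])
D=lambda P:((proj("top",np.array(P,float)@Rz.T+p)+.5-[150,130])*S).astype(np.int32)
cv2.polylines(v,[D([[-97,-156,28],[97,-156,28],[97,156,28],[-97,156,28]])],True,(255,255,0),1)
for x,y in((44,-95),(44,0),(44,95),(-44,-47),(-44,47)): cv2.polylines(v,[D([[x+27*np.cos(t),y+27*np.sin(t),28] for t in a])],True,(0,255,0),1)
cv2.polylines(v,[D([[86,-150,54],[86,150,54]])],False,(0,0,255),1)
cv2.imwrite("pics/r1.png",v)
E
python3 m1.py
```

```text
spice_a ['side', 'top'] [ 433.2 -334.2   14.1] 0.11
spice_b ['side', 'top'] [ 546.5 -215.1   13. ] 0.087
dropper_bottle ['side', 'top'] [ 454.7 -240.7   11.9] 0.141
pepper_shaker ['side', 'top'] [ 510.8 -401.2   12.8] 0.242
small_glass ['side', 'top'] [ 530.3 -306.7   15. ] 0.141
```

View pics/r1.png

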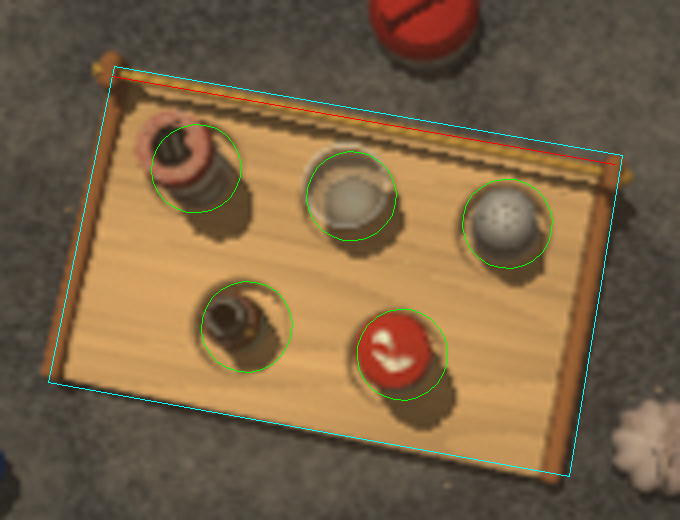

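The crop confirms which pieces are meant: red-and-white cap spice_a at (395,350), brown dropper at (235,318). The rack overlay needs a slightly more negative yaw, so I fit it to the wood-coloured region in both views.

```bash
cat > m2.py <<'E'
from fit import *
parts=[box(-97,97,-156,156,0,28),box(80,92,-156,-148,0,66),box(80,92,148,156,0,66),box(84,88,-160,160,52,56)]
ims={};ms={}
for n in("top","side"):
    im=get_image(n); ims[n]=im; h=cv2.cvtColor(im,cv2.COLOR_RGB2HSV)
    m=((h[...,0]>5)&(h[...,0]<28)&(h[...,1]>85)&(h[...,2]>50)).astype(np.uint8)
    k,l,st,ce=cv2.connectedComponentsWithStats(m); u=px(n,[470,-290,28]).astype(int)
    j=1+np.argmin(np.hypot(*(ce[1:]-u).T)+1e4*(st[1:,4]<300))
    hull=cv2.convexHull(np.argwhere(l==j)[:,::-1].astype(np.int32)); q=np.zeros_like(m); cv2.fillConvexPoly(q,hull,1); ms[n]=q.astype(float)
    print(n,st[j])
def hs(n,p,yaw,S=4):
    c,s=np.cos(yaw),np.sin(yaw); Rz=np.array([[c,-s,0],[s,c,0],[0,0,1]])
    u=((proj(n,np.vstack(parts)@Rz.T+p)+.5)*S).astype(np.int32); im=np.zeros((384*S,512*S),np.uint8)
    cv2.fillConvexPoly(im,cv2.convexHull(u),255); return cv2.resize(im,(512,384),interpolation=cv2.INTER_AREA)/255.
for views in(["top"],["side"],["top","side"]):
    def cost(v):
        return sum(1-np.minimum(hs(n,[v[0],v[1],0],v[2]/500),ms[n]).sum()/np.maximum(hs(n,[v[0],v[1],0],v[2]/500),ms[n]).sum() for n in views)
    r=minimize(cost,[487,-301,-100],method="Nelder-Mead",options=dict(initial_simplex=[[487,-301,-100],[494,-301,-100],[487,-293,-100],[487,-301,-110]],maxiter=120))
    x,y,yw=r.x[0],r.x[1],r.x[2]/500; print(views,x.round(1),y.round(1),yw.round(3),round(r.fun,3))
    if views==["top"]: T=(x,y,yw)
c,s=np.cos(yw),np.sin(yw); Rz=np.array([[c,-s,0],[s,c,0],[0,0,1]]); p=np.array([x,y,0]); out=[]
for n,(X0,Y0,X1,Y1) in(("top",(155,135,315,260)),("side",(180,165,345,295))):
    S=4; v=cv2.resize(ims[n][Y0:Y1,X0:X1,::-1],None,fx=S,fy=S,interpolation=cv2.INTER_CUBIC)
    D=lambda P:((proj(n,np.array(P,float)@Rz.T+p)+.5-[X0,Y0])*S).astype(np.int32)
    for z in(0,28):cv2.polylines(v,[D([[-97,-156,z],[97,-156,z],[97,156,z],[-97,156,z]])],True,(255,255,0),1)
    for X,Y in((44,-95),(44,0),(44,95),(-44,-47),(-44,47)): cv2.polylines(v,[D([[X+27*np.cos(t),Y+27*np.sin(t),28] for t in a])],True,(0,255,0),1)
    cv2.polylines(v,[D([[86,-150,54],[86,150,54]])],False,(0,0,255),1); out.append(cv2.resize(v,(600,470)))
cv2.imwrite("pics/r2.png",cv2.resize(np.hstack(out),None,fx=.66,fy=.66,interpolation=cv2.INTER_AREA))
E
python3 m2.py
```

```text
top [  160   142   149   110 10150]
side [ 185  175  153  123 7714]
['top'] 486.2 -298.9 -0.223 0.056
['side'] 486.8 -301.3 -0.223 0.063
['top', 'side'] 487.1 -301.0 -0.218 0.12
```

View pics/r2.png

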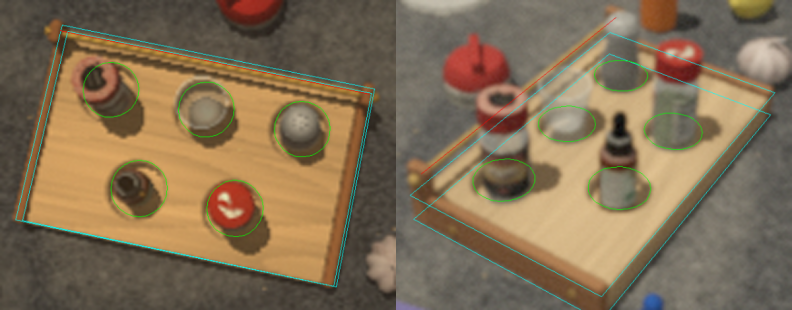

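```bash
cat > go.py <<'E'
import sys
from h import *
# usage: go.py x y z [heading of tool y, deg]: total shift/turn in row units
o=get_obs(); Rt=R.from_rotvec(o["orientation"]); p=np.array(o["ee_pos"])
t=np.array([float(v) for v in sys.argv[1:4]]); hd=np.radians(float(sys.argv[4]) if len(sys.argv)>4 else 77.4)
y=np.array([np.cos(hd),np.sin(hd),0]); z=np.array([0,0,-1.]); Rg=R.from_matrix(np.c_[np.cross(y,z),y,z])
print("t",o["t"].__round__(2) if hasattr(o["t"],"__round__") else o["t"],"p",p.round(1),"w",round(o["width"],1),"F",np.round(o["ft_force"],1),"g",round(o["grasp_force"],1),"q",np.round(o["qpos"],2))
print("shift",(Rt.inv().apply(t-p)/200).round(3),"turn",(np.degrees((Rt.inv()*Rg).as_rotvec())/30).round(3))
E
python3 -m jog '-.63 -.81 -.07 0 0 0 -1;-.63 -.81 -.07 0 0 0 -1;-.63 -.81 -.07 0 0 0 -1;-.63 -.81 -.07 0 0 0 -1;-.63 -.81 -.07 0 0 0 -1;-.63 -.81 -.07 0 0 0 -1'
python3 -m jog '-.63 -.81 -.07 0 0 0 -1;-.63 -.81 -.07 0 0 0 -1;-.63 -.81 -.07 0 0 0 -1;-.63 -.81 -.07 0 0 0 -1;-.63 -.81 -.07 0 0 0 -1;-.63 -.81 -.07 0 0 0 -1'
python3 -m jog '-.63 -.81 -.07 0 0 -.25 -1;-.63 -.81 -.07 0 0 -.25 -1;-.63 -.81 -.07 0 0 -.25 -1;-.63 -.81 -.07 0 0 -.25 -1;-.63 -.81 -.07 0 0 -.25 -1;-.63 -.81 -.07 0 0 -.25 -1'
python3 go.py 454.5 -241.5 220
```

```text
t: 2.15
ee_pos: [278.0, 390.8, 254.2]
orientation: [0.552, 3.092, 0.002]
ft_force: [0.3, -0.8, -0.9]
width: 87.9
grasp_force: 0.0
t: 2.75
ee_pos: [341.1, 196.3, 268.0]
orientation: [0.552, 3.092, 0.002]
ft_force: [-0.4, 1.0, 0.3]
width: 87.9
grasp_force: 0.0
t: 3.35
ee_pos: [404.3, 0.8, 281.8]
orientation: [0.347, 3.122, 0.001]
ft_force: [-0.0, 1.0, -0.1]
width: 88.0
grasp_force: 0.0
t 3.35 p [404.3   0.8 281.8] w 88.0 F [-0.   1.  -0.1] g 0.0 q [-0.03  0.03  2.04  0.    1.07 -1.38]
shift [-0.51  -1.127  0.309] turn [ 0.001  0.001 -0.002]
```

```bash

python3 -m jog '-.25 -.56 0 0 0 0 -1;-.25 -.56 0 0 0 0 -1;-.25 -.56 0 0 0 0 -1;-.25 -.56 0 0 0 0 -1;-.25 -.56 0 0 0 0 -1' >/dev/null
python3 -m jog '-.26 -.567 .3 0 0 0 -1;-.26 -.567 .3 0 0 0 -1;-.26 -.567 .3 0 0 0 -1;-.26 -.567 .3 0 0 0 -1;-.26 -.567 .3 0 0 0 -1;-.26 -.567 .3 0 0 0 -1' >/dev/null
python3 go.py 454.5 -241.5 62
python3 - <<'E'
from h import *
im=get_image("top"); o=get_obs()
v=cv2.resize(im[120:280,150:330,::-1],None,fx=4,fy=4,interpolation=cv2.INTER_CUBIC)
p=np.array(o["ee_pos"])+[0,0,-17]
yv=np.array([.218,.976,0])
for q in(p,p+50*yv,p-50*yv): cv2.circle(v,tuple(((px("top",q)+.5-[150,120])*4).astype(int)),4,(255,0,255),1)
cv2.imwrite("pics/g1.png",v)
E
```

```text
t 4.45 p [ 453.3 -239.5  222. ] w 88.0 F [-0.2  0.1  2. ] g 0.0 q [-0.51  0.28  1.89  0.    0.97 -1.86]
shift [-0.008 -0.009  0.8  ] turn [ 0.001 -0.     0.004]
```

View pics/g1.png

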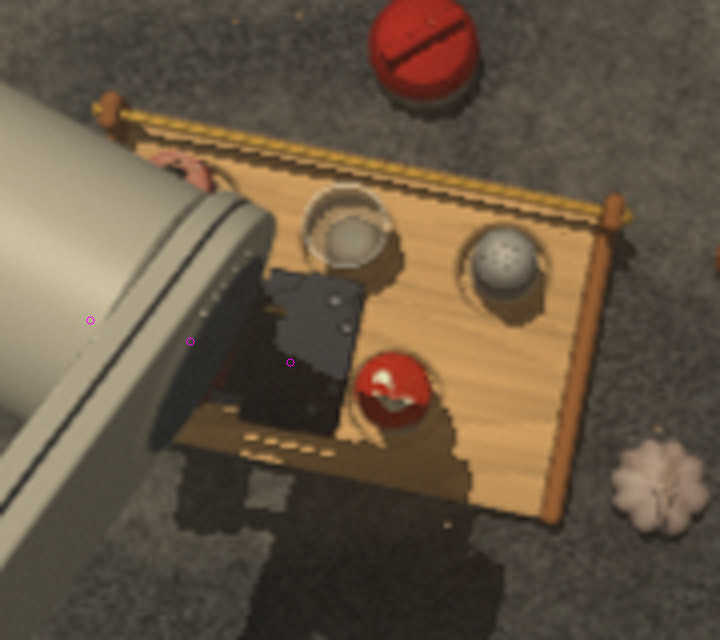

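The arm hides the dropper from above. The gripper pose is as commanded, so I descend and grip the dropper.

```bash

python3 -m jog '-.01 -.01 .2 0 0 0 -1;-.01 -.01 .4 0 0 0 -1;-.01 -.01 .6 0 0 0 -1;-.01 -.01 .7 0 0 0 -1;-.01 -.01 .79 0 0 0 -1;-.01 -.01 .79 0 0 0 -1' 
python3 go.py 454.5 -241.5 64
python3 - <<'E'
from h import *
save("side","d1.png",(170,130,370,300),3.5)
E
```

```text
t: 5.1
ee_pos: [453.7, -242.2, 62.5]
orientation: [-0.342, -3.12, -0.002]
ft_force: [0.2, 0.5, -0.2]
width: 87.8
grasp_force: 0.0
t 5.1 p [ 453.7 -242.2   62.5] w 87.8 F [ 0.2  0.5 -0.2] g 0.0 q [-0.51  0.55  1.97  0.    0.63 -1.87]
shift [-0.003  0.004 -0.007] turn [ 0.002 -0.006  0.003]
```

View pics/d1.png

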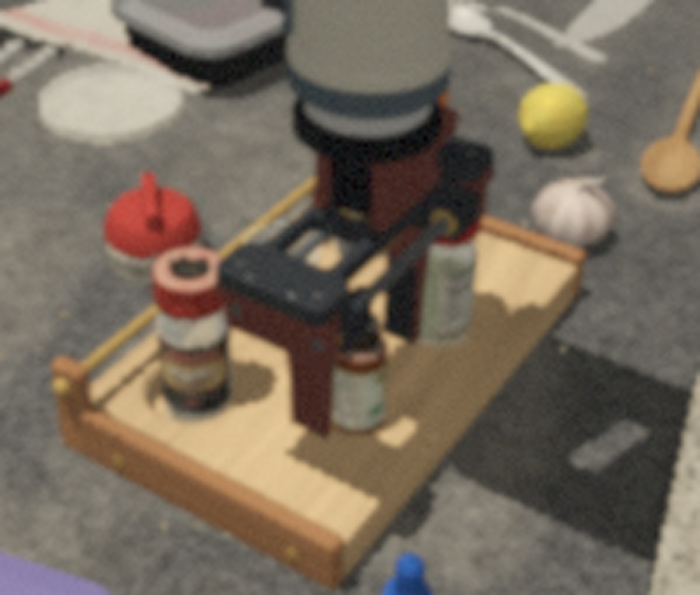

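The side view shows the dropper between the fingers at (360,390), with all neighbours clear. Closing.

```bash

python3 -m jog '0 0 0 0 0 0 1;0 0 0 0 0 0 1;0 0 0 0 0 0 1;0 0 0 0 0 0 1;0 0 0 0 0 0 1;0 0 0 0 0 0 1;0 0 0 0 0 0 1;0 0 0 0 0 0 1' 
python3 -m jog '0 0 -.1 0 0 0 1;0 0 -.2 0 0 0 1;0 0 -.3 0 0 0 1;0 0 -.4 0 0 0 1;0 0 -.4 0 0 0 1'
python3 go.py 340 -267 60
```

```text
t: 5.95
ee_pos: [454.6, -244.0, 63.6]
orientation: [-0.345, -3.122, -0.0]
ft_force: [-0.8, -0.0, 0.1]
width: 31.6
grasp_force: 30.0
t: 6.45
ee_pos: [456.0, -244.8, 145.8]
orientation: [0.344, 3.119, -0.003]
ft_force: [-0.0, -0.5, -0.6]
width: 31.4
grasp_force: 30.0
t 6.45 p [ 456.  -244.8  145.8] w 31.4 F [-0.  -0.5 -0.6] g 30.0 q [-0.52  0.4   1.93 -0.    0.8  -1.87]
shift [ 0.544 -0.234  0.427] turn [-0.002  0.008  0.   ]
```

```bash

python3 -m jog '.14 -.06 0 0 0 0 1;.28 -.12 0 0 0 0 1;.42 -.18 0 0 0 0 1;.545 -.235 0 0 0 0 1;.545 -.235 .2 0 0 0 1;.545 -.235 .36 0 0 0 1;.545 -.235 .43 0 0 0 1;.545 -.235 .43 0 0 0 1' >/dev/null
python3 go.py 340 -267 52
```

```text
t 7.25 p [ 336.3 -264.8   55.2] w 31.7 F [ 0.2 -0.9 -0. ] g 30.0 q [-0.69  0.49  2.15 -0.    0.51 -2.05]
shift [-0.021 -0.007  0.016] turn [ 0.005 -0.009 -0.   ]
```

```bash

python3 -m jog '0 0 .012 0 0 0 1;0 0 .018 0 0 0 1;0 0 .018 0 0 0 1;0 0 .018 0 0 0 1'
python3 -m jog '0 0 0 0 0 0 .2;0 0 0 0 0 0 -.2;0 0 0 0 0 0 -.5;0 0 0 0 0 0 -.8;0 0 0 0 0 0 -1;0 0 0 0 0 0 -1;0 0 0 0 0 0 -1' | grep -E "ee_pos|width"
python3 -m jog '0 0 -.2 0 0 0 -1;0 0 -.4 0 0 0 -1;0 0 -.6 0 0 0 -1;0 0 -.7 0 0 0 -1;0 0 -.7 0 0 0 -1' >/dev/null
python3 go.py 530 -308 200
python3 - <<'E'
from h import *
save("side","d2.png",(170,130,370,300),3.5)
for c in("side","top"):
  for d in pinpoint("dropper_bottle",c): print(c,round(d["confidence"],2),w(c,d["xyz"]).round())
E
```

```text
t: 7.65
ee_pos: [338.4, -266.3, 54.7]
orientation: [0.344, 3.121, -0.001]
ft_force: [-0.2, -0.0, -1.1]
width: 31.4
grasp_force: 30.0
ee_pos: [338.0, -266.1, 54.0]
width: 79.6
t 8.85 p [ 339.4 -267.2  196.8] w 87.8 F [-0.5  0.6 -0.8] g 0.0 q [-0.69  0.2   2.08 -0.    0.86 -2.05]
shift [-0.975  0.009 -0.011] turn [-0.005  0.01   0.   ]
side 0.92 [ 341. -265.   -1.]
side 0.7 [378. -81.  -1.]
top 0.44 [376. -78.   3.]
```

View pics/d2.png

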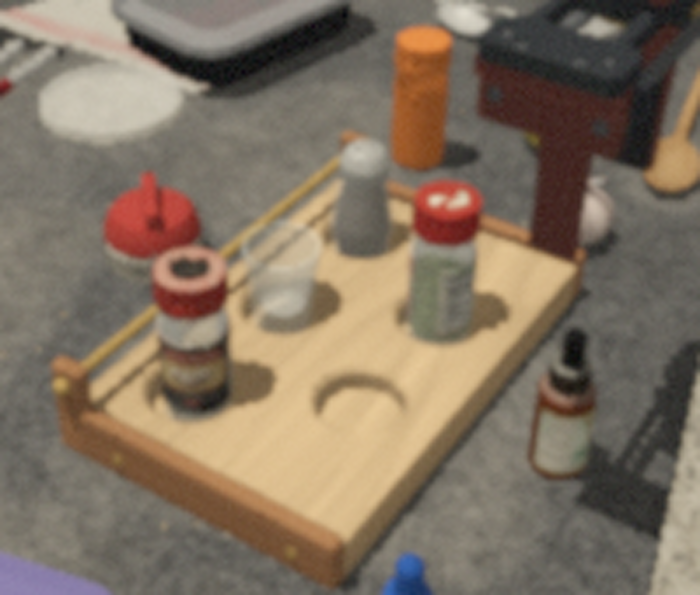

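The dropper stands upright on the table at crop (565,420), and the front-left well is empty at (360,400). Next the glass; I also check the empty well's rim against the model.

```bash

python3 -m jog '-.24 0 0 0 0 0 -1;-.48 0 0 0 0 0 -1;-.72 0 0 0 0 0 -1;-.9 .005 0 0 0 0 -1;-.975 .008 0 0 0 0 -1;-.975 .008 0 0 0 0 -1' >/dev/null
python3 go.py 530 -308 64
python3 - <<'E'
from fit import *
Y=-.22;c,s=np.cos(Y),np.sin(Y);Rz=np.array([[c,-s,0],[s,c,0],[0,0,1]])
im=get_image("side"); v=cv2.resize(im[130:300,170:370,::-1],None,fx=3.5,fy=3.5,interpolation=cv2.INTER_CUBIC)
u=((proj("side",np.array([[-44+27*np.cos(t),47+27*np.sin(t),28] for t in a])@Rz.T+[487,-299,0])+.5-[170,130])*3.5)
print("model well rim crop: ",u.min(0).round(),u.max(0).round())
# px per mm
print((proj("side",np.array([[455,-244,28.],[465,-244,28],[455,-234,28]])) -[170,130])*3.5)
E
```

```text
t 9.6 p [ 529.6 -306.7  191.5] w 87.8 F [-0.1  0.4 -1. ] g 0.0 q [-0.54  0.46  1.69  0.    0.99 -1.9 ]
shift [-0.005 -0.006  0.637] turn [ 0.002 -0.005  0.002]
model well rim crop:  [314. 369.] [406. 432.]
[[356.98167934 397.23402323]
 [341.05947571 392.88409557]
 [351.13314565 408.16999579]]
```

Model rim (314–406, 369–432) matches the picture (315–405, 373–430), so the rack pose is good. Descending on the glass.

```bash

python3 -m jog '-.005 -.005 .2 0 0 0 -1;-.005 -.005 .4 0 0 0 -1;-.005 -.005 .56 0 0 0 -1;-.005 -.005 .63 0 0 0 -1;-.005 -.005 .63 0 0 0 -1' | grep -E "ee_pos|force"
python3 -m jog '0 0 0 0 0 0 1;0 0 0 0 0 0 1;0 0 0 0 0 0 1;0 0 0 0 0 0 1;0 0 0 0 0 0 1;0 0 0 0 0 0 1;0 0 0 0 0 0 1' 
python3 go.py 530 -307 64
```

```text
ee_pos: [526.9, -307.2, 65.9]
ft_force: [-0.8, 0.9, 0.6]
grasp_force: 0.0
t: 10.85
ee_pos: [529.8, -308.5, 68.6]
orientation: [0.345, 3.122, -0.001]
ft_force: [-0.3, 0.0, 3.7]
width: 48.0
grasp_force: 30.0
t 10.85 p [ 529.8 -308.5   68.6] w 48.0 F [-0.3  0.   3.7] g 30.0 q [-0.55  0.64  1.74 -0.    0.76 -1.9 ]
shift [0.001 0.008 0.023] turn [-0.001  0.002  0.   ]
```

```bash

python3 -m jog '0 0 -.1 0 0 0 1;0 0 -.2 0 0 0 1;0 0 -.32 0 0 0 1;0 0 -.42 0 0 0 1;0 0 -.42 0 0 0 1' >/dev/null
python3 go.py 454.5 -243.5 150
```

```text
t 11.35 p [ 530.8 -309.   154.5] w 48.0 F [ 0.2 -0.  -0.4] g 30.0 q [-0.55  0.51  1.71  0.    0.91 -1.9 ]
shift [0.444 0.237 0.02 ] turn [-0.003  0.008  0.   ]
```

```bash

python3 -m jog '.12 .06 0 0 0 0 1;.24 .12 0 0 0 0 1;.36 .18 0 0 0 0 1;.444 .237 0 0 0 0 1;.444 .237 .15 0 0 0 1;.444 .237 .25 0 0 0 1;.444 .237 .25 0 0 0 1;.444 .237 .25 0 0 0 1' >/dev/null
python3 go.py 454.5 -243.5 70
python3 - <<'E'
from h import *
save("side","d3.png",(220,170,340,270),6)
E
```

```text
t 12.15 p [ 452.6 -242.3  101.4] w 47.6 F [ 0.8 -0.4 -0.1] g 30.0 q [-0.51  0.48  1.96  0.    0.71 -1.87]
shift [-0.011 -0.004  0.157] turn [ 0.001 -0.004  0.   ]
```

View pics/d3.png

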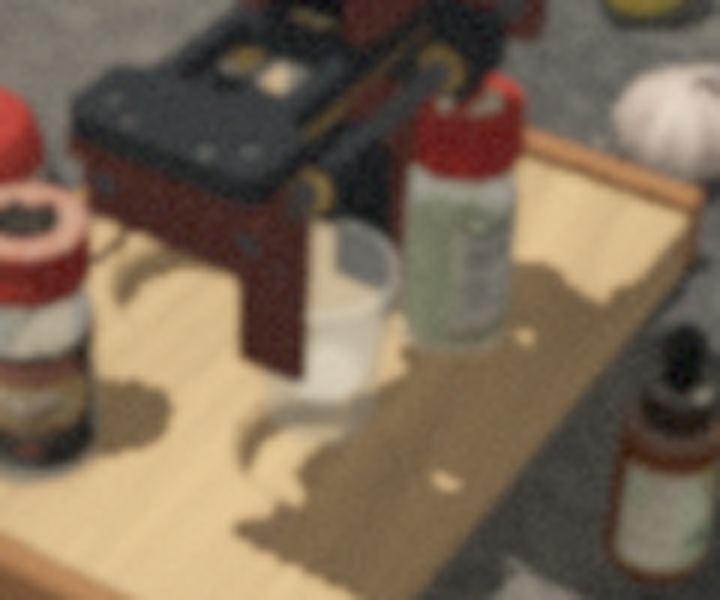

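```bash
python3 - <<'E'
from fit import *
for z,d in((45,38),(108,50)):
  u=(proj("side",np.array([[452.6+d/2*np.cos(t),-242.3+d/2*np.sin(t),z] for t in a]))+.5-[220,170])*6
  print(z,u.min(0).round(),u.max(0).round())
E
```

```text
45 [265. 375.] [378. 450.]
108 [250. 219.] [405. 315.]
```

The glass hangs where expected (rim right edge 400 against 405, top 218 against 219). Lowering it and releasing.

```bash

python3 -m jog '-.004 0 .05 0 0 0 1;-.004 0 .1 0 0 0 1;-.004 0 .14 0 0 0 1;-.004 0 .155 0 0 0 1;-.004 0 .155 0 0 0 1;-.004 0 .155 0 0 0 1' 
python3 go.py 454.5 -243.5 69
```

```text
t: 12.8
ee_pos: [453.9, -242.8, 71.0]
orientation: [-0.345, -3.123, -0.0]
ft_force: [-0.1, 0.5, -1.2]
width: 47.8
grasp_force: 30.0
t 12.8 p [ 453.9 -242.8   71. ] w 47.8 F [-0.1  0.5 -1.2] g 30.0 q [-0.51  0.53  1.97 -0.    0.64 -1.87]
shift [-0.004 -0.003  0.01 ] turn [ 0. -0.  0.]
```

Next, open, rise, and go to spice_a in the front-right well.

```bash

python3 -m jog '0 0 .01 0 0 0 1;0 0 .01 0 0 0 1;0 0 .01 0 0 0 .4;0 0 .01 0 0 0 0;0 0 .01 0 0 0 -.5;0 0 .01 0 0 0 -1;0 0 .01 0 0 0 -1;0 0 .01 0 0 0 -1' | grep -E "ee_pos|force|width"
python3 -m jog '0 0 -.2 0 0 0 -1;0 0 -.4 0 0 0 -1;0 0 -.6 0 0 0 -1;0 0 -.65 0 0 0 -1;0 0 -.65 0 0 0 -1' >/dev/null
python3 go.py 434 -335 195
```

```text
ee_pos: [453.9, -242.8, 69.1]
ft_force: [0.0, -0.2, -0.2]
width: 76.6
grasp_force: 0.0
t 14.1 p [ 454.7 -243.3  200.7] w 88.1 F [ 0.2 -1.1 -1.2] g 0.0 q [-0.51  0.32  1.9  -0.    0.92 -1.87]
shift [ 0.001 -0.47   0.029] turn [-0.002  0.007  0.   ]
```

```bash

python3 -m jog '0 -.2 0 0 0 0 -1;0 -.4 0 0 0 0 -1;0 -.47 0 0 0 0 -1;0 -.47 .1 0 0 0 -1;0 -.47 .3 0 0 0 -1;0 -.47 .5 0 0 0 -1;0 -.47 .63 0 0 0 -1;0 -.47 .63 0 0 0 -1' | grep -E "ee_pos|force"
python3 -m jog '0 0 .01 0 0 0 1;0 0 .01 0 0 0 1;0 0 .01 0 0 0 1;0 0 .01 0 0 0 1;0 0 .01 0 0 0 1;0 0 .01 0 0 0 1;0 0 .01 0 0 0 1'
python3 go.py 434 -335 70
python3 - <<'E'
from h import *
save("side","d4.png",(200,140,340,260),5)
E
```

```text
ee_pos: [430.4, -331.6, 68.4]
ft_force: [-0.4, -0.7, -0.2]
grasp_force: 0.0
t: 15.6
ee_pos: [433.6, -334.8, 71.5]
orientation: [0.345, 3.122, -0.001]
ft_force: [-0.4, -0.4, 2.9]
width: 41.2
grasp_force: 29.9
t 15.6 p [ 433.6 -334.8   71.5] w 41.2 F [-0.4 -0.4  2.9] g 29.9 q [-0.68  0.56  1.89 -0.    0.68 -2.03]
shift [-0.002 -0.001  0.007] turn [-0.001  0.002  0.   ]
```

View pics/d4.png

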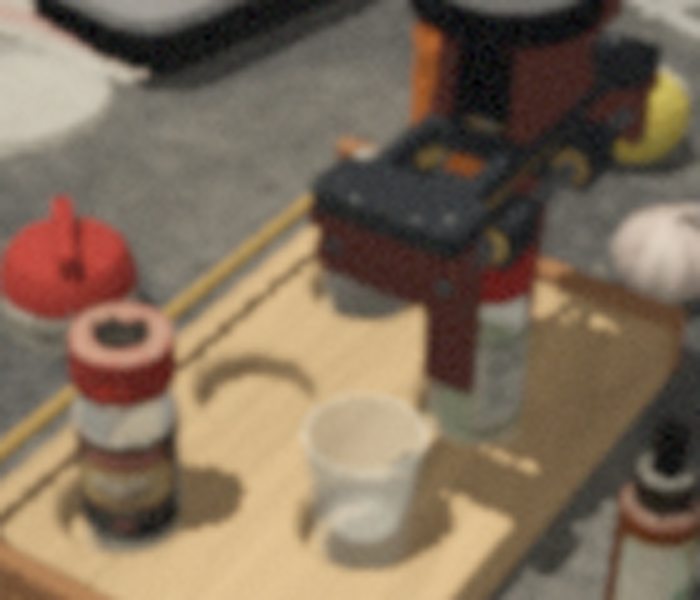

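The glass is seated in the front-left well at crop (365,490), and the jar is gripped at 41.2 mm. Moving spice_a to back-middle.

```bash

python3 -m jog '0 0 -.1 0 0 0 1;0 0 -.25 0 0 0 1;0 0 -.4 0 0 0 1;0 0 -.47 0 0 0 1;0 0 -.47 0 0 0 1' >/dev/null
python3 go.py 530 -308.5 160
```

```text
t 16.15 p [ 434.3 -335.2  166.7] w 40.4 F [ 0.4  0.2 -1.6] g 30.0 q [-0.68  0.41  1.86  0.    0.87 -2.03]
shift [-0.438  0.235  0.035] turn [-0.003  0.006  0.   ]
```

```bash

python3 -m jog '-.12 .06 0 0 0 0 1;-.24 .12 0 0 0 0 1;-.36 .18 0 0 0 0 1;-.44 .235 0 0 0 0 1;-.44 .235 .15 0 0 0 1;-.44 .235 .3 0 0 0 1;-.44 .235 .33 0 0 0 1;-.44 .235 .33 0 0 0 1' >/dev/null
python3 go.py 530 -308.5 71
python3 - <<'E'
from fit import *
save("side","d5.png",(200,140,340,260),5)
p=np.array(get_obs()["ee_pos"])
for z,d in((p[2]-59.5,41),):
  u=(proj("side",np.array([[p[0]+d/2*np.cos(t),p[1]+d/2*np.sin(t),z] for t in a]))+.5-[200,140])*5
  print(z,u.min(0).round(),u.max(0).round())
E
```

```text
t 16.95 p [ 528.2 -307.    97.3] w 40.3 F [-0.3 -0.3 -0.5] g 30.0 q [-0.55  0.59  1.74 -0.    0.82 -1.9 ]
shift [-0.011 -0.005  0.131] turn [ 0.002 -0.007  0.   ]
39.188476042404574 [210. 340.] [301. 397.]
```

View pics/d5.png

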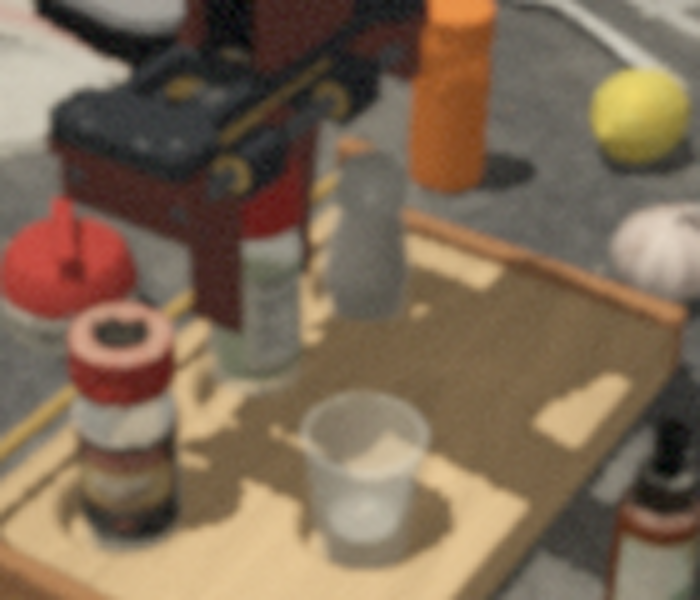

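The jar foot (215–300, bottom about 388) is where expected, over the back-middle well. Lowering.

```bash

python3 -m jog '-.004 0 .04 0 0 0 1;-.004 0 .08 0 0 0 1;-.004 0 .11 0 0 0 1;-.004 0 .13 0 0 0 1;-.004 0 .13 0 0 0 1;-.004 0 .13 0 0 0 1' |grep force
python3 go.py 530 -308.5 71
```

```text
ft_force: [0.5, 0.3, -0.7]
grasp_force: 30.0
t 17.6 p [ 530.3 -308.1   73.1] w 40.6 F [ 0.5  0.3 -0.7] g 30.0 q [-0.55  0.63  1.74 -0.    0.77 -1.9 ]
shift [ 0.001 -0.002  0.01 ] turn [-0. -0.  0.]
```

```bash

python3 -m jog '0 0 .008 0 0 0 1;0 0 .008 0 0 0 1;0 0 .008 0 0 0 .4;0 0 .008 0 0 0 0;0 0 .008 0 0 0 -.5;0 0 .008 0 0 0 -1;0 0 .008 0 0 0 -1;0 0 .008 0 0 0 -1' | grep -E "ee_pos|force|width"
python3 -m jog '0 0 -.2 0 0 0 -1;0 0 -.4 0 0 0 -1;0 0 -.6 0 0 0 -1;0 0 -.65 0 0 0 -1;0 0 -.65 0 0 0 -1' >/dev/null
python3 go.py 510 -401 195
```

```text
ee_pos: [530.3, -308.0, 71.5]
ft_force: [0.4, 0.8, -0.3]
width: 72.4
grasp_force: 0.0
t 18.9 p [ 531.2 -308.6  203.4] w 87.7 F [-0.5  0.5 -1.1] g 0.0 q [-0.55  0.45  1.68 -0.    1.01 -1.9 ]
shift [ 0.003 -0.474  0.043] turn [-0.002  0.007  0.   ]
```

```bash

python3 -m jog '0 -.2 0 0 0 0 -1;0 -.4 0 0 0 0 -1;0 -.474 0 0 0 0 -1;0 -.474 .1 0 0 0 -1;0 -.474 .3 0 0 0 -1;0 -.474 .5 0 0 0 -1;0 -.474 .68 0 0 0 -1;0 -.474 .68 0 0 0 -1' | grep -E "ee_pos|force"
python3 -m jog '0 0 .01 0 0 0 1;0 0 .01 0 0 0 1;0 0 .01 0 0 0 1;0 0 .01 0 0 0 1;0 0 .01 0 0 0 1;0 0 .01 0 0 0 1;0 0 .01 0 0 0 1'
python3 go.py 510 -401 66
```

```text
ee_pos: [505.7, -396.9, 58.8]
ft_force: [0.0, 0.7, -0.2]
grasp_force: 0.0
t: 20.4
ee_pos: [509.8, -401.0, 64.1]
orientation: [0.345, 3.122, -0.001]
ft_force: [-1.0, -2.3, 3.2]
width: 39.3
grasp_force: 29.9
t 20.4 p [ 509.8 -401.    64.1] w 39.3 F [-1.  -2.3  3.2] g 29.9 q [-0.68  0.68  1.66 -0.    0.8  -2.04]
shift [-0.001  0.    -0.009] turn [-0.001  0.002  0.   ]
```

The 39.3 mm width fits the shaker's visible waist. Lifting it and moving to front-right.

```bash

python3 -m jog '0 0 -.1 0 0 0 1;0 0 -.25 0 0 0 1;0 0 -.4 0 0 0 1;0 0 -.47 0 0 0 1;0 0 -.47 0 0 0 1' >/dev/null
python3 go.py 434 -335.3 160
```

```text
t 20.9 p [ 510.5 -401.3  159.4] w 39.4 F [-0.   0.1 -1. ] g 29.5 q [-0.68  0.55  1.63  0.    0.96 -2.04]
shift [ 0.445  0.239 -0.005] turn [-0.003  0.007  0.   ]
```

```bash

python3 -m jog '.12 .06 0 0 0 0 1;.24 .12 0 0 0 0 1;.36 .18 0 0 0 0 1;.445 .239 0 0 0 0 1;.445 .239 .15 0 0 0 1;.445 .239 .3 0 0 0 1;.445 .239 .33 0 0 0 1;.445 .239 .33 0 0 0 1' >/dev/null
python3 go.py 434 -335.3 64
python3 - <<'E'
from fit import *
save("side","d6.png",(220,150,340,260),5)
p=np.array(get_obs()["ee_pos"])
for z,d in((p[2]-52,44),):
  u=(proj("side",np.array([[p[0]+d/2*np.cos(t),p[1]+d/2*np.sin(t),z] for t in a]))+.5-[220,150])*5
  print(z,u.min(0).round(),u.max(0).round())
E
```

```text
t 21.7 p [ 432.  -333.5   89.7] w 39.0 F [ 0.1  0.3 -0.6] g 29.5 q [-0.68  0.53  1.89  0.    0.72 -2.03]
shift [-0.012 -0.007  0.128] turn [ 0.004 -0.007 -0.   ]
38.86455271353849 [330. 304.] [430. 366.]
```

View pics/d6.png

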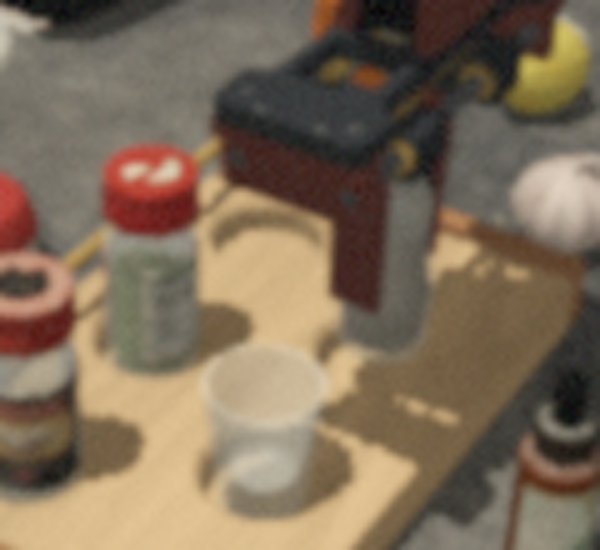

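The shaker's foot (340–430, bottom about 360) is over the front-right well as expected, and spice_a is seated upright in back-middle at (152,260). Lowering.

```bash

python3 -m jog '-.004 0 .04 0 0 0 1;-.004 0 .08 0 0 0 1;-.004 0 .11 0 0 0 1;-.004 0 .125 0 0 0 1;-.004 0 .125 0 0 0 1;-.004 0 .125 0 0 0 1' |grep force
python3 go.py 434 -335.3 64
```

```text
ft_force: [-0.3, -0.7, -0.8]
grasp_force: 29.5
t 22.35 p [ 434.  -334.7   66.5] w 40.0 F [-0.3 -0.7 -0.8] g 29.5 q [-0.68  0.57  1.89 -0.    0.68 -2.03]
shift [-0.001 -0.003  0.013] turn [-0.  0.  0.]
```

```bash

python3 -m jog '0 0 .012 0 0 0 1;0 0 .012 0 0 0 1;0 0 .012 0 0 0 .4;0 0 .012 0 0 0 0;0 0 .012 0 0 0 -.5;0 0 .012 0 0 0 -1;0 0 .012 0 0 0 -1;0 0 .012 0 0 0 -1' | grep -E "ee_pos|force|width"
python3 -m jog '0 0 -.2 0 0 0 -1;0 0 -.4 0 0 0 -1;0 0 -.6 0 0 0 -1;0 0 -.65 0 0 0 -1;0 0 -.65 0 0 0 -1' >/dev/null
python3 - <<'E'
from h import *
for n in("side","top"):
  for d in pinpoint("dropper_bottle",n): print(n,round(d["confidence"],2),w(n,d["xyz"]).round())
E
python3 go.py 340 -266 190
```

```text
ee_pos: [434.0, -334.7, 64.1]
ft_force: [0.8, -0.3, -0.0]
width: 72.4
grasp_force: 0.0
side 0.66 [375. -83.   1.]
side 0.59 [ 338. -265.   -1.]
top 0.44 [376. -78.   3.]
t 23.75 p [ 433.3 -334.2  193. ] w 87.3 F [-0.8  0.8 -0.3] g 0.0 q [-0.68  0.37  1.84 -0.    0.93 -2.03]
shift [0.53  0.231 0.016] turn [ 0.001 -0.002  0.   ]
```

```bash

python3 -m jog '.18 .08 0 0 0 0 -1;.36 .16 0 0 0 0 -1;.53 .23 0 0 0 0 -1;.535 .23 0 0 0 0 -1;.535 .23 .2 0 0 0 -1;.535 .23 .4 0 0 0 -1;.535 .23 .6 0 0 0 -1;.535 .23 .69 0 0 0 -1' >/dev/null
python3 -m jog '0 0 0 0 0 0 -1;0 0 0 0 0 0 -1;0 0 0 0 0 0 -1' >/dev/null
python3 go.py 339 -266.3 54
```

```text
t 24.85 p [ 340.1 -266.9   56.6] w 87.6 F [-0.   0.6  0.5] g 0.0 q [-0.69  0.49  2.15 -0.    0.51 -2.04]
shift [0.006 0.002 0.013] turn [-0.001  0.002  0.   ]
```

```bash

python3 -m jog '.006 0 .012 0 0 0 -1;.006 0 .012 0 0 0 1;.006 0 .012 0 0 0 1;.006 0 .012 0 0 0 1;.006 0 .012 0 0 0 1;.006 0 .012 0 0 0 1;.006 0 .012 0 0 0 1;.006 0 .012 0 0 0 1'
python3 -m jog '0 0 -.1 0 0 0 1;0 0 -.25 0 0 0 1;0 0 -.4 0 0 0 1;0 0 -.55 0 0 0 1;0 0 -.7 0 0 0 1;0 0 -.72 0 0 0 1;0 0 -.72 0 0 0 1' >/dev/null
python3 go.py 509.5 -401.5 195
```

```text
t: 25.65
ee_pos: [338.4, -266.2, 53.7]
orientation: [-0.345, -3.123, 0.0]
ft_force: [-0.4, 0.4, -0.3]
width: 35.4
grasp_force: 0.0
t 26.35 p [ 338.6 -266.4  198.1] w 31.8 F [-0.5  0.2 -0.2] g 30.0 q [-0.69  0.2   2.08  0.    0.86 -2.04]
shift [-0.981 -0.473  0.018] turn [-0.002  0.003 -0.   ]
```

The fingers may have closed slightly late, so I check the grip height before placing.

```bash
python3 - <<'E'
from fit import *
save("side","d7.png",(270,130,390,260),4.5)
p=np.array(get_obs()["ee_pos"])
for z,d in((p[2]-53.7,33),(p[2]-53.7+65,33)):
  u=(proj("side",np.array([[p[0]+d/2*np.cos(t),p[1]+d/2*np.sin(t),z] for t in a]))+.5-[270,130])*4.5
  print(z,u.min(0).round(),u.max(0).round())
print((px("side",p+[0,0,-53])-px("side",p+[0,0,-63]))*4.5)
E
```

```text
143.47737452247674 [267. 319.] [350. 367.]
208.47737452247674 [287. 185.] [375. 231.]
[  3.24123044 -19.52388835]
```

View pics/d7.png

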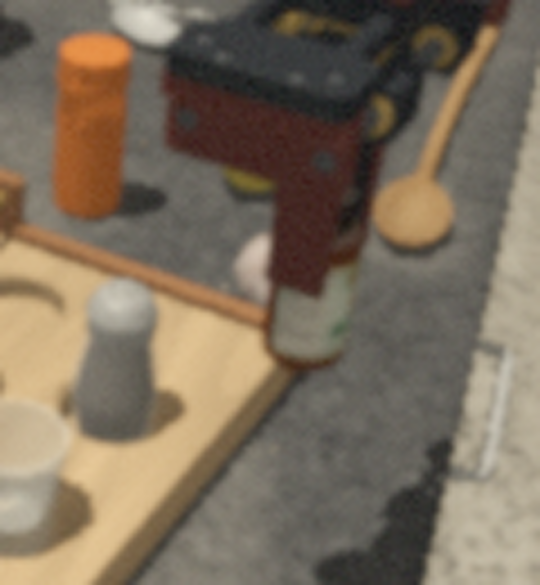

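The grip is upright, with the foot at about (310,368) within a few mm of nominal, and the pepper shaker is seated. Moving to back-right and lowering with force checks.

```bash

python3 -m jog '-.2 -.1 0 0 0 0 1;-.4 -.2 0 0 0 0 1;-.6 -.3 0 0 0 0 1;-.8 -.39 0 0 0 0 1;-.95 -.46 0 0 0 0 1;-.98 -.472 0 0 0 0 1;-.98 -.472 0 0 0 0 1;-.98 -.472 0 0 0 0 1' >/dev/null
python3 go.py 509.5 -401.5 95
```

```text
t 27.2 p [ 507.6 -399.8  195.8] w 31.3 F [-0.2 -0.9 -1.5] g 30.0 q [-0.69  0.5   1.61 -0.    1.03 -2.04]
shift [-0.013 -0.007  0.504] turn [ 0.003 -0.007  0.   ]
```

```bash

python3 -m jog '-.005 -.002 .12 0 0 0 1;-.005 -.002 .25 0 0 0 1;-.005 -.002 .38 0 0 0 1;-.005 -.002 .5 0 0 0 1;-.005 -.002 .5 0 0 0 1;-.005 -.002 .5 0 0 0 1;-.005 -.002 .5 0 0 0 1' |grep force
python3 - <<'E'
from fit import *
save("side","d8.png",(200,140,340,260),5)
p=np.array(get_obs()["ee_pos"])
for z,d in((p[2]-53.7,33),):
  u=(proj("side",np.array([[p[0]+d/2*np.cos(t),p[1]+d/2*np.sin(t),z] for t in a]))+.5-[200,140])*5
  print(z,u.min(0).round(),u.max(0).round())
print((px("side",p+[0,0,-53])-px("side",p+[0,0,-63]))*5)
E
python3 go.py 509.5 -401.5 66
```

```text
ft_force: [-0.3, -0.0, 0.3]
grasp_force: 30.0
45.700155811999466 [333. 234.] [401. 273.]
[  0.59344401 -17.02521359]
t 27.95 p [ 510.5 -402.1   99.4] w 31.7 F [-0.4 -0.6  0.9] g 30.0 q [-0.69  0.63  1.65 -0.    0.86 -2.04]
shift [0.006 0.002 0.167] turn [-0.002  0.004  0.   ]
```

View pics/d8.png

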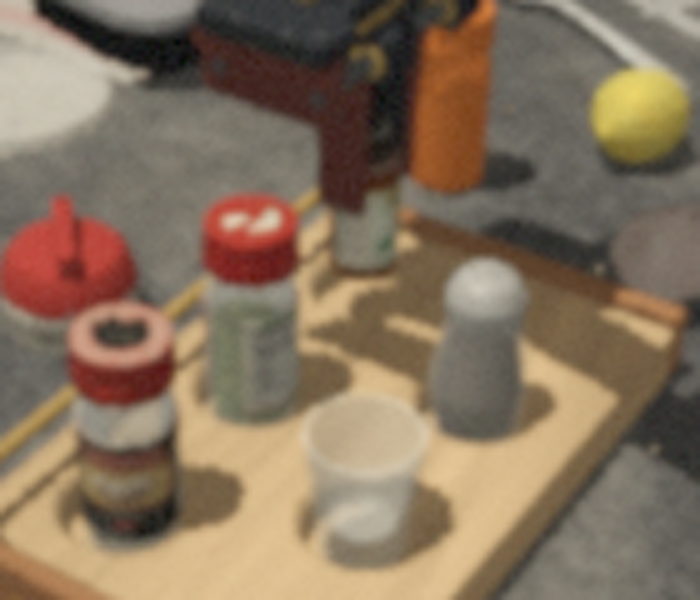

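The dropper's foot is at (333–398, bottom about 272), matching the prediction over the back-right well. Lowering in stages.

```bash

python3 -m jog '.006 .002 .04 0 0 0 1;.006 .002 .08 0 0 0 1;.006 .002 .12 0 0 0 1;.006 .002 .145 0 0 0 1;.006 .002 .145 0 0 0 1;.006 .002 .145 0 0 0 1;.006 .002 .145 0 0 0 1' |grep -E "ee_pos|ft_force"
python3 -m jog '0 0 .006 0 0 0 1;0 0 .01 0 0 0 1;0 0 .01 0 0 0 1;0 0 .01 0 0 0 1' |grep -E "ee_pos|ft_force"
python3 -m jog '0 0 .005 0 0 0 1;0 0 .01 0 0 0 1;0 0 .01 0 0 0 1;0 0 .01 0 0 0 1' |grep -E "ee_pos|ft_force"
```

```text
ee_pos: [509.6, -401.5, 70.5]
ft_force: [-2.6, 2.7, 17.2]
ee_pos: [510.0, -401.7, 70.4]
ft_force: [-5.6, 6.1, 31.1]
ee_pos: [510.9, -402.1, 69.9]
ft_force: [-7.3, 7.7, 40.8]
```

Contact at z≈70.5 is the well floor, as the bottle sits about 5 mm low in the grip. I back off the pressure, open and rise.

```bash

python3 -m jog '0 0 -.01 0 0 0 1;0 0 -.018 0 0 0 1;0 0 -.018 0 0 0 1' |grep -E "ee_pos|ft_force"
python3 -m jog '0 0 0 0 0 0 .5;0 0 0 0 0 0 .2;0 0 0 0 0 0 -.3;0 0 0 0 0 0 -1;0 0 0 0 0 0 -1;0 0 0 0 0 0 -1;0 0 0 0 0 0 -1' |grep -E "ee_pos|ft_force|width"
python3 -m jog '0 0 -.1 0 0 0 -1;0 0 -.3 0 0 0 -1;0 0 -.5 0 0 0 -1;0 0 -.7 0 0 0 -1;0 0 -.85 0 0 0 -1;0 0 -.9 0 0 0 -1;0 0 -.9 0 0 0 -1' >/dev/null
python3 -m jog '.2 .1 0 0 0 0 -1;.4 .2 0 0 0 0 -1;.6 .4 0 0 0 0 -1;.7 .6 0 0 0 0 -1;.7 .8 0 0 0 0 -1;.7 .95 0 0 0 0 -1;.7 .95 0 0 0 0 -1' >/dev/null
python3 -m jog '.1 .2 0 0 0 0 -1;.1 .4 0 0 0 0 -1;.1 .6 0 0 0 0 -1;.1 .8 0 0 0 0 -1;.1 .95 0 0 0 0 -1;.1 .95 0 0 0 0 -1' 
python3 - <<'E'
from h import *
a=get_image("top")[125:265,150:320,::-1]; b=get_image("side")[120:260,180:350,::-1]
cv2.imwrite("pics/f.png",cv2.resize(np.hstack([a,b]),None,fx=2.3,fy=2.3,interpolation=cv2.INTER_CUBIC))
for t in ["dropper_bottle","spice_a","pepper_shaker","small_glass","garlic","lemon","timer"]:
  for c in("side","top"):
    print(t,c,[(round(d["confidence"],2),w(c,d["xyz"]).round().tolist()) for d in pinpoint(t,c)])
E
```

```text
ee_pos: [510.2, -401.8, 70.0]
ft_force: [-0.6, 1.8, 13.2]
ee_pos: [508.8, -400.9, 68.1]
ft_force: [0.6, -1.0, -0.1]
width: 71.7
t: 32.45
ee_pos: [435.6, 6.7, 246.8]
orientation: [-0.339, -3.121, -0.0]
ft_force: [0.0, -0.1, 0.1]
width: 87.8
grasp_force: 0.0
dropper_bottle side [(0.73, [375.0, -82.0, -1.0]), (0.71, [487.0, -301.0, -2.0]), (0.63, [511.0, -400.0, 13.0])]
dropper_bottle top [(0.68, [508.0, -404.0, 12.0]), (0.57, [372.0, -78.0, -2.0])]
spice_a side [(0.88, [518.0, -553.0, -0.0]), (0.74, [548.0, -221.0, 10.0])]
spice_a top [(0.79, [529.0, -309.0, 10.0]), (0.77, [518.0, -551.0, 2.0]), (0.74, [508.0, -401.0, 12.0]), (0.63, [547.0, -223.0, 10.0])]
pepper_shaker side [(0.55, [431.0, -331.0, 14.0]), (0.47, [426.0, -614.0, 1.0])]
pepper_shaker top [(0.75, [434.0, -334.0, 12.0])]
small_glass side [(0.7, [456.0, -243.0, 11.0]), (0.21, [427.0, -615.0, 4.0])]
small_glass top [(0.82, [456.0, -239.0, 11.0])]
garlic side [(0.7, [379.0, -490.0, -2.0])]
garlic top [(0.66, [373.0, -492.0, -1.0]), (0.24, [453.0, -241.0, 14.0])]
lemon side [(0.87, [422.0, -614.0, 2.0])]
lemon top [(0.64, [425.0, -617.0, 1.0])]
timer side [(0.66, [645.0, -351.0, -1.0])]
timer top [(0.74, [653.0, -355.0, 3.0])]
```

View pics/f.png

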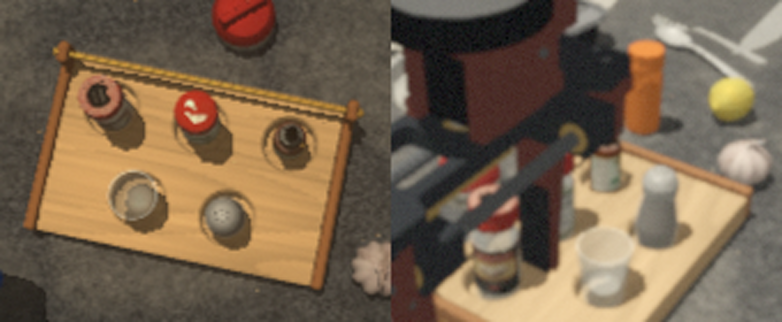

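The top view shows all five upright in wells: spice_b (102,97), spice_a (197,112) and the dropper (291,138) at the back, and the glass (138,197) and pepper shaker (224,215) in front. The garlic, lemon and timer haven't moved, and the arm is clear.

```bash
python3 -c "
from workcell import close_job; print(close_job())"
```

```text
the job is handed in; nothing more can be done
None
```

The rack is rearranged and the job handed in at about 33 s: both spice jars and the dropper bottle are in the back row, and the small glass and pepper shaker are in the front row, each upright in its own well; garlic, lemon and timer are where they were.

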